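# Find the deep bore of a tube block on a feeler pin and present it bore-up

## Task

Of the two loose aluminium tube blocks take the left one, as the robot sees it (the right one is a spare). It has a round mouth in both ends, but only one is the real bore, the other a shallow recess: try its ends on the pin of the grey feeler stand, turning the block round if the pin is stopped, until the pin is well inside the deep bore; then take it off the pin, hold it in the gripper with the deep bore straight up, at least 15 cm above the counter and clear of everything, and finish while still holding it there. Leave the spare block and the white reagent bottle where they are.

Things in the scene. Friction and masses are not known exactly. Their poses are not given: they have to be found in the camera images.
- block_1_centre (a point): Centre (half-way up) of tube block 1: a bare aluminium square bar, 80 mm long, 30 x 30 mm across, about 0.14 kg (varies), a thin blue band 14 mm from each end, lying loose on a long side, any way round. x runs along its length, z is up at the start. Which end (+x or -x) holds the deep bore is not given: it has to be felt.
- block_1: Tube block 1; origin 15 mm below its centre at the start. Each end has the same round 17 mm mouth in its middle: at one end a blind bore 42 mm deep, at the other a recess only 4 mm deep. Blocks 1 and 2 look alike and swap places: the one to use starts with its centre at y = -0.28 to -0.12 m (left), the spare at y = -0.46 to -0.43 m (right).
- block_2_centre (a point): Centre (half-way up) of tube block 2: a bare aluminium square bar, 80 mm long, 30 x 30 mm across, about 0.14 kg (varies), a thin blue band 14 mm from each end, lying loose on a long side, any way round. x runs along its length, z is up at the start. Which end (+x or -x) holds the deep bore is not given: it has to be felt.
- block_2: Tube block 2; origin 15 mm below its centre at the start. Each end has the same round 17 mm mouth in its middle: at one end a blind bore 42 mm deep, at the other a recess only 4 mm deep. Blocks 1 and 2 look alike and swap places: the one to use starts with its centre at y = -0.28 to -0.12 m (left), the spare at y = -0.46 to -0.43 m (right).
- pin_tip (a point): Tip of the feeler pin: fixed, level, steel, 9 mm thick, rounded tip, 55 mm above the counter, 38 mm long to the upright (a brass collar takes the last 3 mm). x runs along the pin from tip to upright; the pin points to -x, roughly to the robot (up to 20 degrees off). It goes up to 35 mm into the bore; in the recess it stops at 4 mm, block centre 36 mm before the tip.
- feeler_stand: The grey stand that carries the pin, fixed; origin under its upright (24 x 34 mm, 72 mm high), 50 mm behind the pin tip, same axes. Its foot is 64 mm wide, 10 mm high (bolts to 14 mm) and begins 25 mm behind the tip.
- reagent: White reagent bottle with an orange cap, 44 x 56 x 88 mm, origin at the middle of its underside; a bystander at the left, loose.

How it is judged:
By the outcome, as a careful person would: the job done as asked, in the order asked, and still so for the second after the job is handed in, while the arm keeps its last pose, push and grip.
It also fails if it takes over 61 s, if anything falls off the work surface, if the arm or the gripper's body presses on something with over 40 N, if the wrist force passes 120 N, or if a joint passes its speed limit or range.

## Robot

A 6-joint arm with a two-finger parallel gripper is mounted at the origin on a cart in front of the work surface, level with it; the furniture and walls round the work are solid. World frame = base frame: x ahead of the robot, y to its left, z up, the work surface at z = 0. Lengths are in m, angles in rad, forces in N, time in s.
With the tool pointing down it reaches from about 0.35 to 0.85 m from the base axis. Payload 8.1 kg.
Tool frame: the origin (TCP) lies between the finger pads; the fingertips stand 11 mm ahead of it and the grasp point (between the pads) lies 8 mm behind it (robot.tips_ahead is the distance from the TCP to the fingertips, in m); z points along the fingers, y is the line along which they close (so a half turn about z gives the same grasp; the last joint's range is limited). The gripper opens to 93 mm and grips with 3 to 60 N. Pads are 15 mm wide; open, the fingers measure 128 mm over their backs; the gripper's body (75 mm by 188 mm) begins 65 mm behind the grasp point.
Start: joints at [1.085, 0.13, 1.488, -0, 1.523, -0.085], TCP at [0.234, 0.552, 0.209] pointing down, gripper open.
Joint ranges: [-2.96, 2.96], [-0.89, 2.26], [0.02, 2.5], [-1.34, 4.48], [0, 2.73], [-2.66, 2.66]. Speed limits (rad/s): [2.39, 2.39, 2.79, 3.14, 3.14, 3.14].

## Interface

Orientations are given as a rotation vector (axis times angle).
In Python, from plant import robot gives the robot as it stands. The module is installed in compiled form; this text tells all that it offers.
- The arm moves only by the tool move_arm, never from a script. Its argument "deltas" is one flat list of numbers, 7 for each row, row after row: the shift along the tool's x, y, z in m, then the turn, a rotation vector about the tool's x, y, z in rad, then the opening, from 0 (shut) to 1 (fully open). A call has 1 to 12 rows; each row is the pose to reach, as a shift and turn from the pose commanded when the call began, along the tool's axes at that moment; what a row does not reach only later rows make up. A row lasts 1/8 s, in which the tool goes at most 62.5 mm and 10.7 degrees, less where a joint would pass 70% of its speed; a pose out of reach is approached as far as the arm can. A call with a gripper value outside its range is refused whole. The fingers move at their own pace and stop on an object; "squeeze" is the grip in N (left out, the last holds). Time passes only in rows, so rows that repeat a pose let the fingers close. It gives the time, the measured TCP pose, the force, the opening and the grip force at its end, in the units of the state.
- robot.read_state(): the state, without advancing time (a new reading comes with each control period).
- robot.read_camera(name): name is "scene" or "top" or "wrist"; returns (picture, depth): 400x640x3 uint8, red, green, blue; 400x640 float32, m along the optical axis (not along the pixel's ray), 0 where there is no reading.
- robot.camera_model(name): a dict with "K" (3x3 intrinsics, pixels), "R" (3x3) and "t" (3): a world point X has camera coordinates R X + t; the wrist camera has in their place "tool_from_camera" (4x4, takes a point from camera to tool coordinates, whose origin is the TCP and whose axes are the flange's). Camera axes: x right, y down, z forward; pixel columns grow to the right and rows downward; lengths in m; the calibration is good to about 2 mm. A picture is of the moment at which its call begins: read the wrist's pose just before it. camera_model takes no time and is no camera call.
- robot.close_job(): hands the job in; it is judged then, once.
Trained networks look in the newest picture that a camera, given by its name, has taken for a name from the list of things; names that differ only in an ending like _2 or _b are one class to them, and where a whole thing is asked for, a point or a joint stands for the part that bears it (a point fixed in the world has none). Each returns a list of dicts, best first, with "confidence" (0 to 1); they miss things now and then, are a little off and sometimes report something else, mostly with a low value. They report only what shows in the picture. A call takes as long as a camera call.
- robot.recognise(camera, label): "uv" ([column, row] in pixels, amid what is visible of it).
The state is a dict: "t": time; "q": joint angles; "dq": joint speeds; "joint_torque": joint torques, N m; "tool_pos": TCP position; "orientation": TCP orientation; "force": force on the tool from outside, world axes, zero at the start; "wrist_torque": the same for the moment, N m; "opening": finger opening in m; "gripper_force": force on a finger pad.
Only numpy, scipy, OpenCV 4.12 (cv2) and the standard library are available. Lean on these libraries where they do the work, as an engineer would, in place of code of your own. Each camera call takes 0.05 s, during which the arm holds its last target. There are 200 camera calls.

## Working session

There is one attempt and no reset: what is moved stays moved. The work goes in short steps, Python scripts to look and compute and a tool call to move; the robot and the scene stay as the last step left them, time stands still between calls to the robot, and variables do not carry over. Pictures are saved under pics/ and viewed, at most 10 in all, crops included, and the job is handed in when it is done.

Besides the shell and the picture viewer there is one more tool, called after "Call:" as name(argument=value, ...) on one line, values as JSON. move_arm: Moves the arm, as the interface text tells. Its arguments: {"type":"object","properties":{"deltas":{"type":"array","items":{"type":"number"}},"squeeze":{"type":"number"}},"required":["deltas"]}

```bash
mkdir -p pics; cat > h.py <<'E'
import numpy as np, cv2
from scipy.spatial.transform import Rotation as Ro
from plant import robot
def cloud(name,pic=True):
    s=robot.read_state(); im,d=robot.read_camera(name); m=robot.camera_model(name)
    K=np.array(m["K"]); v,u=np.mgrid[:400,:640]
    P=np.stack([(u-K[0,2])/K[0,0]*d,(v-K[1,2])/K[1,1]*d,d],-1)
    if "R" in m: W=(P-np.array(m["t"]))@np.array(m["R"])
    else:
        T=np.array(m["tool_from_camera"]); W=P@T[:3,:3].T+T[:3,3]
        W=W@Ro.from_rotvec(s["orientation"]).as_matrix().T+np.array(s["tool_pos"])
    W[d==0]=np.nan
    return im,W
E
python3 - <<'E'
from h import *
for c in("top","scene"):
    im,W=cloud(c); cv2.imwrite(f"pics/{c}0.png",im[...,::-1]); np.save(f"pics/{c}0.npy",W)
    for l in("block_1","feeler_stand","pin_tip","reagent"):
        for r in robot.recognise(c,l)[:3]:
            u,v=map(int,np.round(r["uv"])); print(c,l,u,v,round(r["confidence"],2),np.nanmedian(W[v-2:v+3,u-2:u+3],(0,1)).round(3))
s=robot.read_state();print(s["tool_pos"],s["orientation"],s["t"])
print(robot.camera_model("wrist"), robot.tips_ahead)
E
```

```text
top block_1 309 251 0.97 [ 0.495 -0.209  0.03 ]
top block_1 426 240 0.76 [ 0.512 -0.459  0.029]
top feeler_stand 335 154 0.9 [ 0.694 -0.267  0.072]
top pin_tip 336 154 0.65 [ 0.694 -0.269  0.072]
top pin_tip 426 239 0.31 [ 0.514 -0.46   0.03 ]
top reagent 212 219 0.96 [ 0.564 -0.018  0.088]
scene block_1 334 323 0.91 [ 0.499 -0.462  0.03 ]
scene block_1 269 230 0.79 [ 0.49  -0.217  0.03 ]
scene feeler_stand 367 209 0.59 [ 0.692 -0.283  0.047]
scene pin_tip 367 212 0.72 [ 0.693 -0.284  0.037]
scene reagent 259 156 0.96 [ 0.557 -0.035  0.06 ]
[0.2340424  0.55243899 0.20888226] [-6.25334424e-01 -3.07869761e+00  1.47443716e-04] 0.5
{'K': array([[298.88724585,   0.        , 322.69292497],
       [  0.        , 298.88724585, 196.27531705],
       [  0.        ,   0.        ,   1.        ]]), 'tool_from_camera': array([[-1.21492173e-03, -9.56861292e-01, -2.90542580e-01,
         8.16250793e-02],
       [ 9.99999108e-01, -1.00125900e-03, -8.84051736e-04,
         2.29323983e-04],
       [ 5.55006514e-04, -2.90543395e-01,  9.56861655e-01,
        -1.74841514e-01],
       [ 0.00000000e+00,  0.00000000e+00,  0.00000000e+00,
         1.00000000e+00]])} 0.011
```

```bash
python3 - <<'E'
import numpy as np,cv2
W=np.load("pics/top0.npy")
def fit(m,n):
    k,l,st,c=cv2.connectedComponentsWithStats(m.astype('u1'))
    for i in range(1,k):
        if st[i,4]>40:
            p=W[l==i]; r=cv2.minAreaRect((p[:,:2]*1000).astype('f4')); print(n,st[i],np.round(r[0]),np.round(r[1]),round(r[2],1),p[:,2].max().round(3))
x,y,z=W[...,0],W[...,1],W[...,2]
roi=(x>.35)&(x<.9)&(y<.15)&(y>-.6)
fit(roi&(z>.022)&(z<.04),"blk"); fit(roi&(z>.045)&(z<.062)&(x>.58),"pin"); fit(roi&(z>.065)&(z<.08),"up"); fit(roi&(z>.08),"high")
a=cv2.resize(cv2.imread("pics/top0.png")[90:330,160:480],None,fx=2,fy=2,interpolation=2); cv2.imwrite("pics/a.png",a)
E
```

```text
blk [153 105 107   9 267] [801.   7.] [ 11. 230.] 2.5 0.04
blk [473 114  15  38 114] [ 742. -581.] [84. 24.] 9.4 0.04
blk [184 125  76  68 383] [695. -26.] [143. 164.] 0.2 0.04
blk [174 127   9  65 221] [697.  72.] [ 15. 138.] 85.3 0.04
blk [259 131   3  41  62] [ 710. -108.] [ 2. 86.] 89.4 0.04
blk [264 135 153  12 325] [ 729. -283.] [330.  23.] 90.0 0.04
blk [175 191  33   3  56] [625.  38.] [ 3. 68.] 0.0 0.04
blk [462 222  11  19  56] [ 529. -546.] [39. 14.] 2.5 0.04
blk [405 227  40  31 558] [ 508. -456.] [81. 31.] 56.8 0.035
blk [289 235  40  29 549] [ 499. -209.] [80. 31.] 64.3 0.034
pin [148  96 111  15 289] [801.   6.] [ 26. 231.] 6.3 0.062
pin [477 109  15  41 454] [ 747. -587.] [26. 88.] 88.1 0.061
pin [181 125  12   5  42] [763.  44.] [ 6. 21.] 4.1 0.058
pin [262 131 158   7 430] [ 740. -282.] [  6. 332.] 0.0 0.062
pin [327 156  15  21  92] [ 670. -262.] [31. 39.] 77.5 0.061
up [146  94 112  14 268] [802.   5.] [ 23. 230.] 5.6 0.08
up [277 130 146   4 272] [ 741. -299.] [301.   4.] 89.6 0.08
up [327 146  18  14 190] [ 698. -268.] [34. 27.] 77.2 0.075
up [194 208  30  25 282] [563.  -5.] [37. 54.] 21.3 0.079
high [  258     0   235   133 19495] [ 819. -295.] [161. 366.] 0.0 0.362
high [ 122   44  135   62 5918] [838.   8.] [ 76. 234.] 0.2 0.235
high [486  80  22  23 175] [ 807. -593.] [14. 28.] 79.6 0.142
high [168 118  89   6 248] [764. -18.] [  5. 178.] 0.2 0.102
high [204 212  14  13 147] [567. -16.] [25. 25.] 45.8 0.092
```

View pics/a.png

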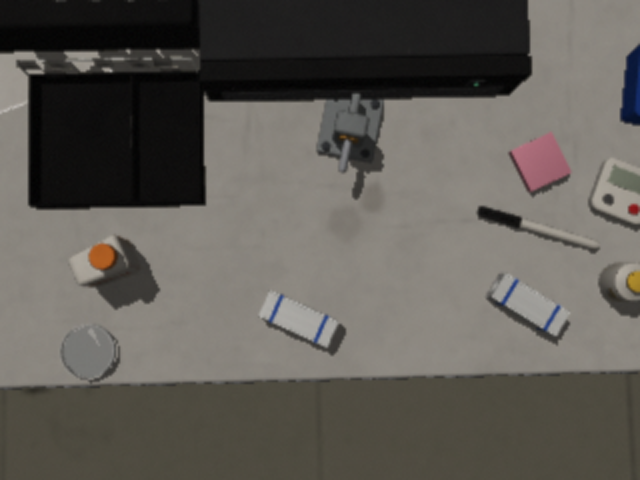

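View pics/scene0.png

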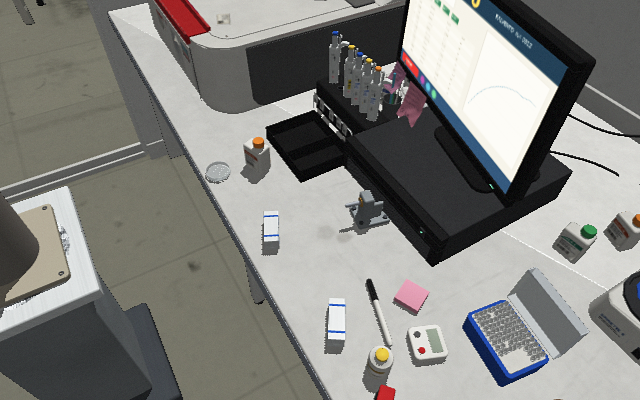

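The top crop shows the left block at crop (300,320), the spare at (530,305), and the stand at (350,125) with its pin pointing down to (344,168). The scene view agrees. The block is at about (0.499, -0.209) with yaw 64°, and the pin yaw is about -13°. Next I move above the block.

```bash
cat >> h.py <<'E'
def plan(pos,ya):
    s=robot.read_state(); R=Ro.from_rotvec(s["orientation"]); a=np.radians(ya)
    y=np.array([np.cos(a),np.sin(a),0]); z=np.array([0,0,-1.]); x=np.cross(y,z)
    G=Ro.from_matrix(np.stack([x,y,z],1))
    print("delta",R.inv().apply(np.array(pos)-s["tool_pos"]).round(4),(R.inv()*G).as_rotvec().round(4),"t",s["t"],"q",np.round(s["q"],2))
E
python3 - <<'E'
from h import *
plan([.5,-.21,.25],-25.7)
E
```

```text
delta [-0.5423 -0.5983 -0.0411] [-1.0000e-04  1.0000e-04  1.6186e+00] t 0.5 q [ 1.08  0.13  1.49  0.    1.52 -0.09]
```

Call:
move_arm(deltas=[-0.271, -0.299, -0.041, 0, 0, 0.81, 1, -0.542, -0.598, -0.041, 0, 0, 1.619, 1, -0.542, -0.598, -0.041, 0, 0, 1.619, 1, -0.542, -0.598, -0.041, 0, 0, 1.619, 1, -0.542, -0.598, -0.041, 0, 0, 1.619, 1, -0.542, -0.598, -0.041, 0, 0, 1.619, 1, -0.542, -0.598, -0.041, 0, 0, 1.619, 1, -0.542, -0.598, -0.041, 0, 0, 1.619, 1, -0.542, -0.598, -0.041, 0, 0, 1.619, 1, -0.542, -0.598, -0.041, 0, 0, 1.619, 1, -0.542, -0.598, -0.041, 0, 0, 1.619, 1, -0.542, -0.598, -0.041, 0, 0, 1.619, 1])

```text
t: 2.0
tool_pos: [0.4811, -0.1569, 0.2477]
orientation: [2.66, 1.67, 0.001]
force: [-0.2, 1.1, 0.3]
opening: 0.0931
gripper_force: 0.0
```

```bash
python3 - <<'E'
from h import *
plan([.5,-.21,.25],-25.7)
E
```

```text
delta [-0.0396  0.0401 -0.0023] [ 0.001  -0.0003 -0.0008] t 2.0 q [-0.42 -0.14  1.69  0.    1.59  0.03]
```

Call:
move_arm(deltas=[-0.03, 0.03, 0, 0, 0, 0, 1, -0.03, 0.03, 0, 0, 0, 0, 1, -0.03, 0.03, 0, 0, 0, 0, 1])

```text
t: 2.38
tool_pos: [0.4944, -0.1945, 0.247]
orientation: [-2.66, -1.67, 0.0]
force: [-0.7, -0.3, 0.0]
opening: 0.0932
gripper_force: 0.0
```

```bash
python3 - <<'E'
from h import *
s=robot.read_state(); print(s["tool_pos"],s["orientation"],np.round(s["dq"],3))
im,W=cloud("wrist"); cv2.imwrite("pics/w1.png",im[...,::-1]); np.save("pics/w1.npy",W)
x,y,z=W[...,0],W[...,1],W[...,2]
def fit(m,n):
    k,l,st,c=cv2.connectedComponentsWithStats(m.astype('u1'))
    for i in range(1,k):
        if st[i,4]>60:
            p=W[l==i]; r=cv2.minAreaRect((p[:,:2]*1000).astype('f4')); print(n,st[i],np.round(r[0],1),np.round(r[1],1),round(r[2],1),np.median(p[:,2]).round(4))
fit((z>.026)&(z<.034)&(y<-.1)&(y>-.35)&(x<.62),"top")
fit((z>.068)&(z<.08)&(x>.62)&(x<.73),"upr")
fit((z>.045)&(z<.062)&(x>.6)&(x<.73)&(y<-.2),"pin")
E
```

```text
[ 0.49443325 -0.19446399  0.24704937] [-2.65997031e+00 -1.67013417e+00  1.95075950e-04] [ 0.021 -0.018  0.014  0.001 -0.001 -0.002]
top [ 319  147   24   58 1317] [ 498.8 -207.8] [79.2 30.9] 64.1 0.0292
upr [494 142  22  30 541] [ 698.4 -267.5] [33.2 24.2] 77.0 0.0708
pin [458 139  49  32 408] [ 681.4 -265.9] [59.5 30.3] 6.3 0.0572
```

View pics/w1.png

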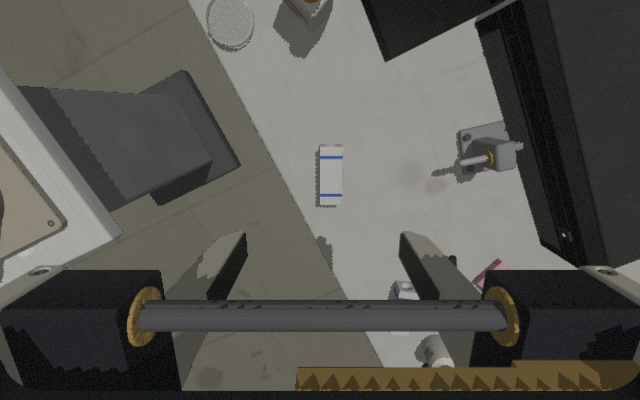

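The wrist view shows the block at pixel (330,175) and the pin at (460–492,162). Both cameras agree: block (0.499, -0.208) with yaw 64.1°, pin tip about (0.650, -0.256) with yaw -13°. Next is the descent and grasp.

```bash
python3 - <<'E'
from h import *
plan([.499,-.208,.014],-25.9)
W=np.load("pics/w1.npy");x,y,z=W[...,0],W[...,1],W[...,2]
m=(z>.045)&(z<.062)&(x>.62)&(x<.68)&(y<-.2)&(y>-.3);p=W[m]
print(len(p),p[p[:,0].argmin()],p.max(0)); q=p[p[:,2]>.054]; 
o=cv2.fitLine(q[:,:2].astype('f4'),2,0,.01,.01).ravel();print(np.degrees(np.arctan2(o[1],o[0])),o, np.median(q[:,2]))
a=np.radians(-13);d=np.array([np.cos(a),np.sin(a)]);u=(p[:,:2]-[.6984,-.2675]);print((u@d).min(),np.percentile(u@[-d[1],d[0]],[5,50,95]))
E
```

```text
delta [-0.0108  0.0101  0.2333] [-0.0002 -0.0003  0.0036] t 2.425 q [-0.47 -0.07  1.62  0.    1.59 -0.02]
181 [ 0.65042635 -0.25547213  0.05533982] [ 0.67972514 -0.25358514  0.06036751]
-12.552983 [ 0.97609544 -0.21734233  0.66527545 -0.25947243] 0.05764531287786134
-0.04944976940716139 [-0.00364683  0.00061907  0.0037945 ]
```

Call:
move_arm(deltas=[-0.011, 0.01, 0.06, 0, 0, 0.004, 1, -0.011, 0.01, 0.12, 0, 0, 0.004, 1, -0.011, 0.01, 0.17, 0, 0, 0.004, 1, -0.011, 0.01, 0.19, 0, 0, 0.004, 1, -0.011, 0.01, 0.19, 0, 0, 0.004, 1, -0.011, 0.01, 0.19, 0, 0, 0.004, 1])

```text
t: 3.18
tool_pos: [0.5, -0.2088, 0.059]
orientation: [2.661, 1.666, 0.002]
force: [0.6, -0.9, -0.1]
opening: 0.0929
gripper_force: 0.0
```

```bash
python3 - <<'E'
from h import *
plan([.499,-.208,.014],-25.9)
E
```

```text
delta [ 0.0003 -0.0014  0.045 ] [0.0024 0.0001 0.0002] t 3.175 q [-0.49  0.1   1.81  0.    1.23 -0.04]
```

Call:
move_arm(deltas=[0, -0.001, 0.025, 0, 0, 0, 1, 0, -0.001, 0.04, 0, 0, 0, 1, 0, -0.001, 0.045, 0, 0, 0, 1, 0, -0.001, 0.045, 0, 0, 0, 1, 0, -0.001, 0.045, 0, 0, 0, 0.1, 0, -0.001, 0.045, 0, 0, 0, 0.1, 0, -0.001, 0.045, 0, 0, 0, 0.1, 0, -0.001, 0.045, 0, 0, 0, 0.1, 0, -0.001, 0.045, 0, 0, 0, 0.1, 0, -0.001, 0.045, 0, 0, 0, 0.1], squeeze=40)

```text
t: 4.42
tool_pos: [0.498, -0.2086, 0.0122]
orientation: [-2.664, -1.666, 0.0]
force: [0.6, -0.6, 0.4]
opening: 0.0375
gripper_force: 0.0
```

```bash
python3 - <<'E'
from h import *
plan([.499,-.208,.08],-25.9)
E
```

```text
delta [ 0.001   0.0007 -0.0678] [-0.0001  0.     -0.001 ] t 4.425 q [-0.49  0.16  1.84 -0.    1.15 -0.04]
```

Call:
move_arm(deltas=[0, 0, 0, 0, 0, 0, 0.1, 0, 0, 0, 0, 0, 0, 0.1, 0, 0, 0, 0, 0, 0, 0.1, 0, 0, 0, 0, 0, 0, 0.1, 0, 0, -0.03, 0, 0, 0, 0.1, 0, 0, -0.07, 0, 0, 0, 0.1, 0, 0, -0.1, 0, 0, 0, 0.1, 0, 0, -0.1, 0, 0, 0, 0.1])

```text
t: 5.42
tool_pos: [0.4999, -0.2096, 0.1151]
orientation: [2.66, 1.663, 0.004]
force: [0.2, 0.1, -0.9]
opening: 0.0294
gripper_force: 40.0
```

```bash
python3 - <<'E'
from h import *
d=np.radians(-13); c=np.array([.650-.055*np.cos(d)-.02*np.cos(d),-.256-.075*np.sin(d),.0525])
plan(c,77); plan(c,-103)
im,W=cloud("wrist"); cv2.imwrite("pics/w2.png",im[...,::-1])
E
```

```text
delta [0.0071 0.0819 0.0631] [ 0.0037  0.005  -1.7969] t 5.425 q [-0.49  0.03  1.76  0.    1.34 -0.04]
delta [0.0071 0.0819 0.0631] [ 0.0047 -0.0034  1.3447] t 5.425 q [-0.49  0.03  1.76  0.    1.34 -0.04]
```

View pics/w2.png

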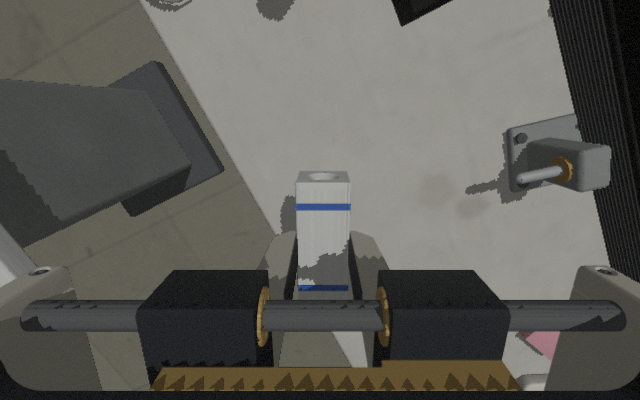

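The block is held squarely, with the mouth of its +x end visible at (323,177). I turn that end to face the pin at a standoff.

Call:
move_arm(deltas=[0.007, 0.04, 0, 0, 0, 0.17, 0.1, 0.007, 0.082, 0, 0, 0, 0.34, 0.1, 0.007, 0.082, 0.03, 0, 0, 0.51, 0.1, 0.007, 0.082, 0.063, 0.005, -0.003, 0.68, 0.1, 0.007, 0.082, 0.063, 0.005, -0.003, 0.85, 0.1, 0.007, 0.082, 0.063, 0.005, -0.003, 1.02, 0.1, 0.007, 0.082, 0.063, 0.005, -0.003, 1.19, 0.1, 0.007, 0.082, 0.063, 0.005, -0.003, 1.345, 0.1, 0.007, 0.082, 0.063, 0.005, -0.003, 1.345, 0.1, 0.007, 0.082, 0.063, 0.005, -0.003, 1.345, 0.1, 0.007, 0.082, 0.063, 0.005, -0.003, 1.345, 0.1])

```text
t: 6.85
tool_pos: [0.5745, -0.238, 0.0487]
orientation: [-3.119, 0.353, 0.009]
force: [0.4, -0.2, -0.6]
opening: 0.0295
gripper_force: 40.0
```

```bash
python3 - <<'E'
from h import *
d=np.radians(-13); c=np.array([.650-.075*np.cos(d),-.256-.075*np.sin(d),.0522])
plan(c,-103); s=robot.read_state(); print(s["tool_pos"],s["force"])
im,W=cloud("wrist"); cv2.imwrite("pics/w3.png",im[...,::-1])
x,y,z=W[...,0],W[...,1],W[...,2]
m=(z>.051)&(z<.062)&(x>.63)&(x<.68)&(y<-.2)&(y>-.3);p=W[m]
a=d;dd=np.array([np.cos(a),np.sin(a)])
# block top
for n,q in(("pin",p),):
    u=q[:,:2]-[.65,-.256]; print(n,len(q),(u@dd).min(),np.percentile(u@[-dd[1],dd[0]],[2,50,98]),np.percentile(q[:,2],[50,98]))
m=(z>.062)&(z<.078)&(np.hypot(x-.577,y+.239)<.06);q=W[m]
u=q[:,:2]-[.65,-.256]; print("blk",len(q),(u@dd).min(),(u@dd).max(),np.percentile(u@[-dd[1],dd[0]],[2,50,98]),np.percentile(q[:,2],[2,50,98]))
E
```

```text
delta [ 0.0026  0.0005 -0.0035] [-0.0021  0.0058  0.0017] t 6.85 q [-0.48  0.32  1.57  0.    1.26  1.32]
[ 0.57449299 -0.23800485  0.04868337] [ 0.43136675 -0.17429543 -0.63013311]
pin 1017 0.0008120998096781193 [-0.00453308 -0.00030127  0.00390311] [0.05773385 0.05959116]
blk 6923 -0.11185462732249306 -0.03637366548043829 [-0.02109933  0.00122563  0.02289351] [0.06404211 0.06563076 0.07533809]
```

View pics/w3.png

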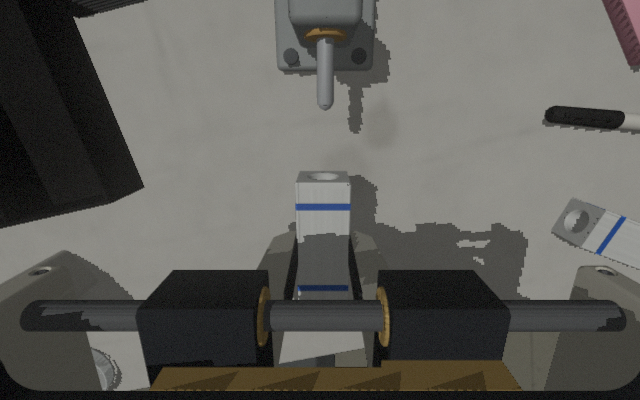

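The pin at (324,105) lines up with the mouth at (323,177). The held block sits about 4 mm low and its face is 36 mm short of the tip. I raise it, then advance gently.

Call:
move_arm(deltas=[0.001, 0.0005, -0.004, -0.002, 0.006, 0.002, 0.1, 0.02, 0.0005, -0.004, -0.002, 0.006, 0.002, 0.1, 0.032, 0.0005, -0.004, -0.002, 0.006, 0.002, 0.1, 0.038, 0.0005, -0.004, -0.002, 0.006, 0.002, 0.1, 0.041, 0.0005, -0.004, -0.002, 0.006, 0.002, 0.1, 0.043, 0.0005, -0.004, -0.002, 0.006, 0.002, 0.1, 0.044, 0.0005, -0.004, -0.002, 0.006, 0.002, 0.1, 0.044, 0.0005, -0.004, -0.002, 0.006, 0.002, 0.1])

```text
t: 7.9
tool_pos: [0.6157, -0.2481, 0.0524]
orientation: [-3.12, 0.359, 0.005]
force: [-6.2, 2.2, 1.7]
opening: 0.0296
gripper_force: 40.0
```

```bash
python3 - <<'E'
from h import *
d=np.radians(-13); k=.030
c=np.array([.650-k*np.cos(d),-.256-k*np.sin(d),.0525])
plan(c,-103); s=robot.read_state(); print(s["tool_pos"],s["force"])
E
```

```text
delta [ 0.0052 -0.     -0.0001] [-0.0003  0.003  -0.0024] t 7.9 q [-0.46  0.42  1.44 -0.    1.29  1.34]
[ 0.61570126 -0.24808948  0.05237742] [-6.2442598   2.17960876  1.65567517]
```

Call:
move_arm(deltas=[0.002, 0, 0, 0, 0, 0, 0.1, 0.002, 0, 0, 0, 0, 0, 0.1, 0.002, 0, 0, 0, 0, 0, 0.1])

```text
t: 8.28
tool_pos: [0.6159, -0.2481, 0.052]
orientation: [-3.12, 0.359, 0.01]
force: [-14.7, 3.5, 6.2]
opening: 0.0294
gripper_force: 40.0
```

```bash
python3 - <<'E'
from h import *
s=robot.read_state(); print(s["tool_pos"],s["force"])
im,W=cloud("wrist"); cv2.imwrite("pics/w4.png",im[:260,160:480,::-1])
E
```

```text
[ 0.61592203 -0.24812636  0.05196411] [-14.73380377   3.52348446   6.17627471]
```

View pics/w4.png

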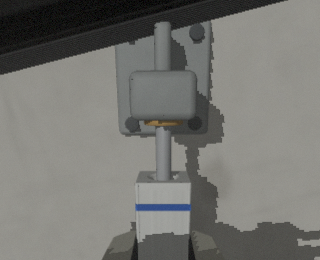

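The pin is stopped 4 mm into this end: at (163,180) in the crop it sits just inside the mouth, and the force rose from 6 to 15 N with no travel. That makes +x the recess. I back off and turn the block round.

Call:
move_arm(deltas=[-0.03, 0, 0, 0, 0, 0, 0.1, -0.058, 0, 0, 0, 0, 0, 0.1, -0.058, 0, 0, 0, 0, -0.18, 0.1, -0.058, 0, 0, 0, 0, -0.36, 0.1, -0.058, 0, 0, 0, 0, -0.54, 0.1, -0.058, 0, 0, 0, 0, -0.72, 0.1, -0.058, 0, 0, 0, 0, -0.9, 0.1, -0.058, 0, 0, 0, 0, -1.08, 0.1, -0.058, 0, 0, 0, 0, -1.26, 0.1, -0.058, 0, 0, 0, 0, -1.44, 0.1, -0.058, 0, 0, 0, 0, -1.62, 0.1, -0.058, 0, 0, 0, 0, -1.8, 0.1])

```text
t: 9.82
tool_pos: [0.5629, -0.2358, 0.053]
orientation: [2.214, 2.227, 0.001]
force: [-0.2, -0.4, -0.2]
opening: 0.029
gripper_force: 40.0
```

```bash
python3 - <<'E'
from h import *
d=np.radians(-13); k=.080
c=np.array([.650-k*np.cos(d),-.256-k*np.sin(d),.0525])
plan(c,77)
E
```

```text
delta [-0.0022  0.0091  0.0005] [ 6.000e-04  9.000e-04 -1.338e+00] t 9.825 q [-0.48  0.28  1.61  0.    1.25 -0.49]
```

Call:
move_arm(deltas=[0, 0, 0, 0, 0, -0.18, 0.1, 0, 0, 0, 0, 0, -0.36, 0.1, 0, 0, 0, 0, 0, -0.54, 0.1, 0, 0, 0, 0, 0, -0.72, 0.1, 0, 0, 0, 0, 0, -0.9, 0.1, 0, 0, 0, 0, 0, -1.08, 0.1, -0.002, 0.009, 0, 0, 0, -1.25, 0.1, -0.002, 0.009, 0, 0, 0, -1.338, 0.1, -0.002, 0.009, 0, 0, 0, -1.338, 0.1, -0.002, 0.009, 0, 0, 0, -1.338, 0.1])

```text
t: 11.08
tool_pos: [0.5719, -0.2378, 0.0529]
orientation: [0.368, 3.119, -0.0]
force: [-0.2, -1.0, -1.1]
opening: 0.0296
gripper_force: 40.0
```

```bash
python3 - <<'E'
from h import *
d=np.radians(-13); k=.0325
c=np.array([.650-k*np.cos(d),-.256-k*np.sin(d),.0525])
plan(c,77); s=robot.read_state(); print(s["tool_pos"],s["force"])
im,W=cloud("top"); cv2.imwrite("pics/t5.png",cv2.resize(im[120:250,240:400,::-1],None,fx=4,fy=4,interpolation=2))
x,y,z=W[...,0],W[...,1],W[...,2]
m=(z>.06)&(z<.075)&(x>.56)&(x<.645)&(y<-.2)&(y>-.28);q=W[m]; dd=np.array([np.cos(d),np.sin(d)])
u=q[:,:2]-[.65,-.256]
print(len(q)); 
if len(q): print((u@dd).max(),np.percentile(u@[-dd[1],dd[0]],[2,50,98]),np.percentile(q[:,2],[2,50,98]))
E
```

```text
delta [-0.0477  0.0003  0.0005] [-0.0001  0.0009 -0.008 ] t 11.075 q [-0.48  0.3   1.58  0.    1.25 -1.81]
[ 0.5718801  -0.23783308  0.05294439] [-0.15870491 -1.01443538 -1.12415346]
0
```

View pics/t5.png

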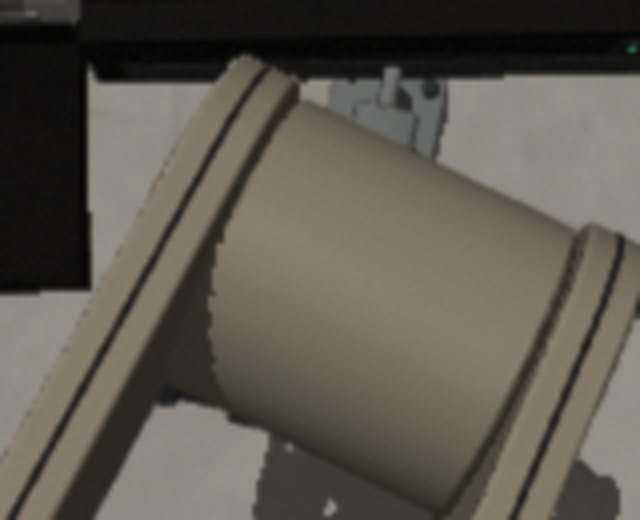

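The arm hides the block from the top camera. The numbers fit, so I advance the other end.

Call:
move_arm(deltas=[-0.02, 0, 0, 0, 0, -0.008, 0.1, -0.035, 0, 0, 0, 0, -0.008, 0.1, -0.041, 0, 0, 0, 0, -0.008, 0.1, -0.045, 0, 0, 0, 0, -0.008, 0.1, -0.048, 0, 0, 0, 0, -0.008, 0.1, -0.049, 0, 0, 0, 0, -0.008, 0.1, -0.049, 0, 0, 0, 0, -0.008, 0.1])

```text
t: 12.0
tool_pos: [0.6196, -0.2492, 0.053]
orientation: [0.353, 3.121, -0.0]
force: [0.6, 0.3, -0.5]
opening: 0.0296
gripper_force: 40.0
```

```bash
python3 - <<'E'
from h import *
d=np.radians(-13); k=.009
c=np.array([.650-k*np.cos(d),-.256-k*np.sin(d),.0525])
plan(c,77); s=robot.read_state(); print(s["tool_pos"],s["force"])
E
```

```text
delta [-0.0222  0.0001  0.0005] [-0.0001  0.0008  0.0019] t 12.0 q [-0.46  0.42  1.43  0.    1.29 -1.81]
[ 0.61957012 -0.24915729  0.05302934] [ 0.5601227   0.32519925 -0.50278102]
```

No force at about 9 mm in, so this is the deep bore. Going to about 31 mm.

Call:
move_arm(deltas=[-0.006, 0, 0, 0, 0, 0.002, 0.1, -0.012, 0, 0, 0, 0, 0.002, 0.1, -0.018, 0, 0, 0, 0, 0.002, 0.1, -0.022, 0, 0, 0, 0, 0.002, 0.1, -0.022, 0, 0, 0, 0, 0.002, 0.1, -0.022, 0, 0, 0, 0, 0.002, 0.1, -0.022, 0, 0, 0, 0, 0.002, 0.1])

```text
t: 12.88
tool_pos: [0.641, -0.254, 0.053]
orientation: [0.355, 3.121, -0.0]
force: [-0.1, -0.5, -1.4]
opening: 0.0294
gripper_force: 40.0
```

```bash
python3 - <<'E'
from h import *
s=robot.read_state(); p=np.array(s["tool_pos"]); print(p,s["force"],s["q"]); d=np.radians(-13)
print("centre before tip",(np.array([.65,-.256])-p[:2])@[np.cos(d),np.sin(d)])
im,W=cloud("scene"); cv2.imwrite("pics/s6.png",cv2.resize(im[140:270,290:450,::-1],None,fx=4,fy=4,interpolation=2))
E
```

```text
[ 0.64100576 -0.25403607  0.0529992 ] [-0.07547499 -0.49068121 -1.42534711] [-4.51704087e-01  4.78167222e-01  1.36005385e+00  1.10298578e-04
  1.30257461e+00 -1.79567043e+00]
centre before tip 0.009205510383212214
```

View pics/s6.png

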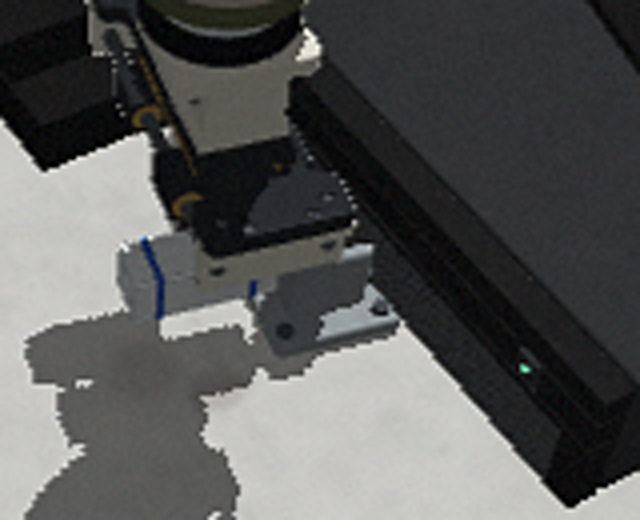

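The scene view shows the block over the pin: the far blue band at (250,290) in the crop is right at the stand. The pin is about 31 mm deep with no force. Now I work out a reachable "tool horizontal" pose from recorded joint/pose pairs.

```bash
python3 - <<'E'
import numpy as np
from scipy.optimize import least_squares
D=np.array([[.13,1.488,.5995,.2089],[-.14,1.69,.506,.2477],[.16,1.84,.540,.0122],[.478,1.36,.6895,.053],[.03,1.76,.542,.1151],[.32,1.57,.6218,.0487],[-.07,1.62,.531,.247],[.42,1.43,.6678,.053]])
f=lambda p:np.r_[p[0]+p[1]*np.sin(D[:,0])+p[2]*np.sin(D[:,0]+D[:,1])-D[:,2],p[3]+p[1]*np.cos(D[:,0])+p[2]*np.cos(D[:,0]+D[:,1])-D[:,3]]
s=least_squares(f,[0,.4,.4,-.1]);print(s.x.round(3),np.abs(s.fun).max())
a,L1,L2,c=s.x
for L3 in(.25,.35):
  for q2 in(-.6,-.3,0,.3,.6):
    for b in(1.0,1.25):
      q3=b-q2
      print(L3,q2,round(q3,2),"q5",round(np.pi/2-b,2),"r",round(a+L1*np.sin(q2)+L2*np.sin(b)+L3,3),"z",round(c+L3+L1*np.cos(q2)+L2*np.cos(b),3))
E
```

```text
[-0.001  0.335  0.551 -0.098] 0.013109498778695272
0.25 -0.6 1.6 q5 0.57 r 0.523 z 0.727
0.25 -0.6 1.85 q5 0.32 r 0.582 z 0.603
0.25 -0.3 1.3 q5 0.57 r 0.613 z 0.77
0.25 -0.3 1.55 q5 0.32 r 0.672 z 0.647
0.25 0 1.0 q5 0.57 r 0.712 z 0.785
0.25 0 1.25 q5 0.32 r 0.772 z 0.661
0.25 0.3 0.7 q5 0.57 r 0.811 z 0.77
0.25 0.3 0.95 q5 0.32 r 0.871 z 0.647
0.25 0.6 0.4 q5 0.57 r 0.902 z 0.727
0.25 0.6 0.65 q5 0.32 r 0.961 z 0.603
0.35 -0.6 1.6 q5 0.57 r 0.623 z 0.827
0.35 -0.6 1.85 q5 0.32 r 0.682 z 0.703
0.35 -0.3 1.3 q5 0.57 r 0.713 z 0.87
0.35 -0.3 1.55 q5 0.32 r 0.772 z 0.747
0.35 0 1.0 q5 0.57 r 0.812 z 0.885
0.35 0 1.25 q5 0.32 r 0.872 z 0.761
0.35 0.3 0.7 q5 0.57 r 0.911 z 0.87
0.35 0.3 0.95 q5 0.32 r 0.971 z 0.747
0.35 0.6 0.4 q5 0.57 r 1.002 z 0.827
0.35 0.6 0.65 q5 0.32 r 1.061 z 0.703
```

Call:
move_arm(deltas=[0.03, 0, 0, 0, 0, 0, 0.1, 0.06, 0, 0, 0, 0, 0, 0.1, 0.09, 0, 0, 0, 0, 0, 0.1, 0.1, 0, -0.05, 0, 0, 0, 0.1, 0.1, 0, -0.11, 0, 0, 0.12, 0.1, 0.1, 0, -0.17, 0, 0, 0.25, 0.1, 0.1, 0, -0.23, 0, 0, 0.25, 0.1, 0.1, 0, -0.29, 0, 0, 0.25, 0.1, 0.1, 0, -0.35, 0, 0, 0.25, 0.1, 0.1, 0, -0.4, 0, 0, 0.25, 0.1, 0.1, 0, -0.4, 0, 0, 0.25, 0.1, 0.1, 0, -0.4, 0, 0, 0.25, 0.1])

```text
t: 14.42
tool_pos: [0.5433, -0.2315, 0.4521]
orientation: [0.742, 3.052, 0.0]
force: [-0.7, 0.6, -1.7]
opening: 0.0295
gripper_force: 40.0
```

```bash
python3 - <<'E'
from h import *
s=robot.read_state(); print(s["tool_pos"],s["q"],s["opening"],s["force"],np.degrees(s["q"][0]))
E
```

```text
[ 0.54334965 -0.23146392  0.45208341] [-4.89592926e-01  1.46071310e-01  1.02995918e+00  1.30617211e-04
  1.96525568e+00 -1.58351987e+00] 0.02948840263358489 [-0.73576741  0.63356895 -1.67131621] -28.051608316279072
```

Call:
move_arm(deltas=[0, 0, -0.04, 0, -0.17, 0, 0.1, -0.01, 0, -0.08, 0, -0.34, 0, 0.1, -0.02, 0, -0.12, 0, -0.51, 0, 0.1, -0.03, 0, -0.16, 0, -0.68, 0, 0.1, -0.04, 0, -0.2, 0, -0.85, 0, 0.1, -0.05, 0, -0.23, 0, -1.02, 0, 0.1, -0.06, 0, -0.25, 0, -1.19, 0, 0.1, -0.07, 0, -0.25, 0, -1.36, 0, 0.1, -0.07, 0, -0.25, 0, -1.5, 0, 0.1, -0.07, 0, -0.25, 0, -1.571, 0, 0.1, -0.07, 0, -0.25, 0, -1.571, 0, 0.1, -0.07, 0, -0.25, 0, -1.571, 0, 0.1])

```text
t: 15.92
tool_pos: [0.6054, -0.2636, 0.7025]
orientation: [0.374, 1.539, -0.374]
force: [-0.1, 0.0, -0.0]
opening: 0.0293
gripper_force: 40.0
```

```bash
python3 - <<'E'
from h import *
s=robot.read_state(); print(s["tool_pos"],s["q"],s["opening"],s["gripper_force"],np.round(s["dq"],3),s["t"])
print("minus-x axis",-Ro.from_rotvec(s["orientation"]).as_matrix()[:,0].round(4))
im,W=cloud("scene"); cv2.imwrite("pics/s7.png",im[...,::-1])
im,W=cloud("wrist"); cv2.imwrite("pics/w7.png",im[...,::-1])
for n in("scene","wrist","top"):
    if n=="top": robot.read_camera(n)
    print(n,[(np.round(r["uv"]),round(r["confidence"],2)) for r in robot.recognise(n,"block_1")])
E
```

```text
[ 0.60542712 -0.26355445  0.70245615] [-0.50447016 -0.8215098   2.03976029  0.07976836  0.35439518 -1.64552346] 0.02929577279890044 39.99988496303558 [-0.001  0.001 -0.037 -0.    -0.007 -0.003] 15.925
minus-x axis [ 7.e-04 -5.e-04  1.e+00]
scene [(array([335., 323.]), 0.84)]
wrist [(array([324., 232.]), 0.96)]
top [(array([409.,  83.]), 0.95), (array([423., 240.]), 0.62)]
```

View pics/s7.png

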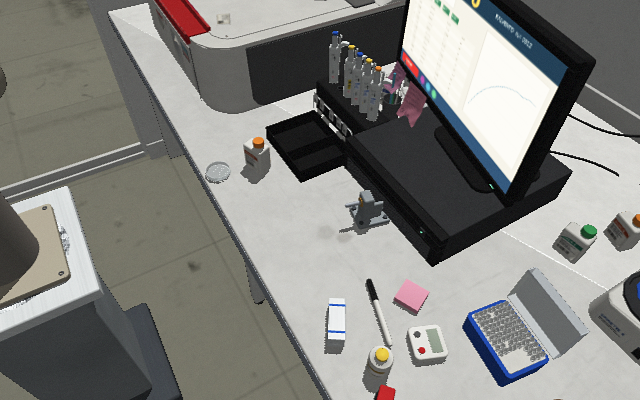

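View pics/w7.png

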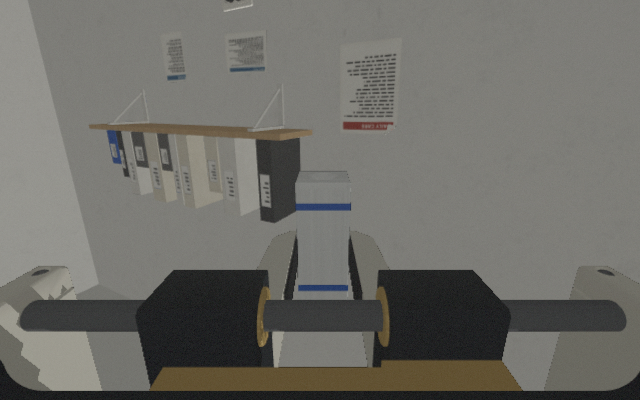

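The scene view shows the spare at (335,323) and the bottle at (258,155), both where they started. The wrist view shows the block square in the gripper, as before, with its bands at rows 207 and 288. The deep end is straight up at z = 0.70 m, clear of the shelf, so I hand in.

```bash
python3 -c "
from plant import robot
print(robot.close_job())"
```

```text
the job is handed in; nothing more can be done
None
```

The job is handed in: the left block's -x end proved to be the deep bore (pin about 31 mm in, no force), and the arm finished holding the block bore up, 0.70 m above the counter, with the spare and the bottle untouched.

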